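# Slide the tall battery case home into its charging bay

### The arm

A 6-joint arm with a two-finger parallel gripper is mounted at the origin on the work surface. World frame = base frame: x ahead of the robot, y to its left, z up, the work surface at z = 0. Lengths are in m, angles in rad, forces in N, time in s.
With the tool pointing down it reaches from about 0.225 to 0.875 m from the base axis. Payload 3.4 kg.
Tool frame: the origin (TCP) lies between the finger pads; the fingertips stand 17 mm ahead of it and the grasp point (between the pads) lies 2 mm behind it; y points along the fingers, z is the direction in which the jaws open and shut, and the axes are right-handed (so a half turn about y gives the same grasp; the last joint's range is limited). The gripper opens to 85 mm and grips with 20 to 120 N. Pads are 22 mm wide; open, the fingers measure 114 mm over their backs; the gripper's body (76 mm by 85 mm) begins 54 mm behind the grasp point. The pads swing forward as they close: fully open they stand 13 mm farther back than shut.
Start: joints at [1.178, 0.276, 1.505, -0, 1.361, -0.121], TCP at [0.154, 0.554, 0.248] pointing down, gripper open.
Joint ranges: [-2.89, 2.89], [-0.75, 2.08], [0.22, 2.7], [-1.18, 4.32], [0.11, 2.71], [-2.7, 2.7]. Speed limits (rad/s): [2.57, 2.57, 3.14, 3.14, 3.14, 3.14].

### API

Orientations are given as a unit quaternion [w, x, y, z].
In Python, from rig import manip, get_image, camera_model, sign_off, spot_in, silhouettes, spot_point gives the robot as it stands.
- The arm moves only by the tool jog_arm, never from a script. Its argument "targets" is a list of rows, each a list of 3 entries, a list of its own where there are three numbers: the finger opening in m, from 0 to 0.0854, then the shift along the world's x, y, z in m, then the turn about the world's z in rad. In form: [[claw, [x, y, z], spin], ...]. A call has 1 to 10 rows; each row shifts and turns the commanded pose from where the row before left it; what a row does not reach is not made up. A row lasts 1/8 s, in which the tool goes at most 62.5 mm and 10.7 degrees, less where a joint would pass 70% of its speed; a pose out of reach is approached as far as the arm can. A call with a gripper value outside its range is refused whole. The fingers move at their own pace and stop on an object; "force" is the grip in N (left out, the last holds). Time passes only in rows, so rows that do not move let the fingers close. It gives the time, the measured TCP pose, the force and the opening at its end, in the units of the state.
- manip.get_state(): the state, without advancing time (a new reading comes with each control period).
- get_image(name): name is "side" or "top" or "wrist"; returns (picture, depth): 384x512x3 uint8, red, green, blue; 384x512 float32, m along the optical axis (not along the pixel's ray), 0 where there is no reading.
- camera_model(name): a dict with "mtx" (3x3 intrinsics, pixels), "world_from_camera" (4x4, takes a point from camera to world coordinates). Camera axes: x right, y up, looking along -z (the intrinsics and any distortion apply to the point x, -y, -z); pixel columns grow to the right and rows downward; lengths in m; the calibration is good to about 2 mm. The wrist camera is an equidistant fisheye: a pixel r from the principal point sees the ray r / f radians off the axis. A picture is of the moment at which its call begins: read the wrist's pose just before it. camera_model takes no time and is no camera call; for the wrist camera it gives the pose at the moment of the call.
- sign_off(): hands the job in, once; it reports no verdict.
Trained networks look in the newest picture that a camera, given by its name, has taken for a name from the list of things; names that differ only in an ending like _2 or _b are one class to them, and where a whole thing is asked for, a point or a joint stands for the part that bears it (a point fixed in the world has none). Each returns a list of dicts, best first, with "score" (0 to 1); they miss things now and then, are a little off and sometimes report something else, mostly with a low value. They report only what shows in the picture. A call takes as long as a camera call.
- spot_in(name, camera): "position" ([column, row] in pixels, amid what is visible of it).
- silhouettes(name, camera): "mask" (384x512 bool, what is visible of it) and "position" ([column, row] in pixels, amid what is visible of it).
- spot_point(name, camera): "position" ([column, row] in pixels: a listed point, or the origin of a listed thing).
The state is a dict: "clock": time; "qpos": joint angles; "qd": joint speeds; "effort": joint torques, N m; "position": TCP position; "ee_rot": TCP orientation; "contact_force": force on the tool from outside, world axes, zero at the start; "moment": the same for the moment, N m; "width": finger opening in m.
Only numpy, scipy, OpenCV 4.12 (cv2) and the standard library are available. Lean on these libraries where they do the work, as an engineer would, in place of code of your own. Each camera call takes 0.05 s, during which the arm holds its last target.

### The job

Push the tall field-station battery case across the slate into the open charging bay until its far side rests flat against the bay's back stop. It is heavy and topples easily, so push it low at its base and keep it standing upright on the counter all the way; do not lift it or use its carry handle. Leave everything else on the counter where it stands.

Things in the scene. Friction and masses are not known exactly. Their poses are not given: they have to be found in the camera images.
- battery_case: Tall grey battery case, loose, about 1.5 kg (varies), takes about 5 to 15 N to slide. Foot: dark steel plinth 84 mm (x) by 120 mm (y), 40 mm tall; on it, centred, the grey body 64 by 104 mm up to 190 mm. Pushed on the plinth it slides, pushed high it tips. Origin: centre of its underside; z up, x roughly towards the bay's stop.
- plinth_near (a point): Middle of the plinth's near face (case x = -42 mm, y = 0), 20 mm above the counter: the side to push. The case starts in front of the bay's open mouth, 140 to 170 mm short of home, up to 25 mm to either side of the bay's middle line and turned up to 0.2 rad from square.
- case_handle: The black bar carry handle fixed on top of the battery case, 82 mm long along the case's y, from 190 to 223 mm above the counter. Origin: centre of the case's top. Not to be touched.
- charging_bay: Aluminium charging bay screwed to the counter; no floor, the case stays on the slate. Origin: on the counter, where the centre of the case's underside comes when home; x points from the open mouth to the back stop, y left. Side guides 25 mm tall run from x = -20 to +42 mm, inner faces at y = +-69 mm; at the mouth they flare out, ending near x = -40, y = +-92 mm.
- bay_stop (a point): Middle of the near face of the bay's back stop (bay x = +42 mm, y = 0), 35 mm above the counter. The stop is an upright plate 70 mm tall, 154 mm wide; a grey charger box 45 mm tall stands behind it.
- sample_canister: Galvanized sample canister, loose, 84 mm in diameter, about 150 mm tall, standing in the zinc drip tray beside the bay. Origin: centre of its underside. Leave alone.
- vacuum_flask: Silvered glass vacuum flask with a cork, loose, 70 mm in diameter, 192 mm tall, standing in the drip tray (130 by 180 mm, 16 mm tall, fixed). Origin: centre of its underside. Leave alone.
- heater_core: Grey ribbed ceramic heater core, loose, 48 mm in diameter, 90 mm tall, standing in front of the drip tray. Origin: centre of its underside. Leave alone.
- loose_spanner: Steel open-end spanner lying flat, about 145 mm long, 30 mm wide, 7 mm thick, off to the left of the robot. Origin: middle of its underside, x along it. Leave alone.
- sample_jar: Glass sample jar with a black cap, loose, 48 mm in diameter, 70 mm tall, behind the gap between the bay and the drip tray. Origin: centre of its underside. Leave alone.
- hardware_tin: Zinc tin, loose, 70 mm in diameter, 50 mm tall, off to the right of the robot. Origin: centre of its underside. Leave alone.

How it is judged:
By the outcome, as a careful person would: the job done as asked, in the order asked, and still so for the second after the job is handed in, with the robot touching nothing.
It also fails if it takes over 72 s, if anything falls off the work surface, if the arm or the gripper's body presses on something with over 40 N, if the wrist force passes 120 N, or if a joint passes its speed limit or range.

## Working session

There is one attempt and no reset: what is moved stays moved. The work goes in short steps, Python scripts to look and compute and a tool call to move; the robot and the scene stay as the last step left them, time stands still between calls to the robot, and variables do not carry over. Pictures are saved under pics/ and viewed, and the job is handed in when it is done.

Besides the shell and the picture viewer there is one more tool, called as a command line: name --argument value ..., lists and objects as JSON in quotes. jog_arm: Moves the arm, as the interface text tells. Its arguments: {"type":"object","properties":{"targets":{"type":"array","items":{"type":"array"}},"force":{"type":"number"}},"required":["targets"]}

```bash
mkdir -p pics; ls
cat > h.py <<'E'
import numpy as np, cv2
from rig import manip, get_image, camera_model, sign_off, spot_in, silhouettes, spot_point
def save(n,p): cv2.imwrite('pics/'+n+'.png',cv2.cvtColor(p,cv2.COLOR_RGB2BGR))
def cloud(d,cm):
    K=np.array(cm['mtx']);T=np.array(cm['world_from_camera'])
    v,u=np.mgrid[:d.shape[0],:d.shape[1]]
    P=np.stack([(u-K[0,2])/K[0,0]*d,-(v-K[1,2])/K[1,1]*d,-d],-1)
    return P@T[:3,:3].T+T[:3,3]
def proj(p,cm):
    K=np.array(cm['mtx']);T=np.linalg.inv(np.array(cm['world_from_camera']))
    c=T[:3,:3]@np.array(p)+T[:3,3]
    return np.array([K[0,0]*c[0]/-c[2]+K[0,2], K[1,1]*-c[1]/-c[2]+K[1,2]])
E
python3 - <<'E'
from h import *
s=manip.get_state();print(s)
for c in ['side','top']:
    p,d=get_image(c);save(c+'0',p);np.save(c+'0.npy',d)
    cm=camera_model(c);print(c,{k:np.round(v,3).tolist() if not isinstance(v,str) else v for k,v in cm.items()})
    P=cloud(d,cm)
    for n in ['battery_case','charging_bay','sample_canister','vacuum_flask','heater_core','sample_jar']:
        r=spot_point(n,c)
        print(n,[(round(x['score'],2),np.round(x['position']).tolist(),np.round(P[int(x['position'][1]),int(x['position'][0])],3).tolist()) for x in r[:2]])
E
```

```text
pics
{'clock': 0.0, 'qpos': array([ 1.17797500e+00,  2.76608529e-01,  1.50614416e+00, -3.19630658e-06,
        1.36068137e+00, -1.21000505e-01]), 'qd': array([ 1.14974359e-04, -5.23013078e-04,  7.79403639e-04,  1.48705950e-05,
        7.07941726e-04,  5.79590041e-04]), 'effort': array([-2.74372978e-03, -4.16772079e+01, -2.45798439e+01, -3.53320929e-04,
        1.11383523e-02, -8.37332379e-06]), 'position': array([0.15419486, 0.55342525, 0.24742756]), 'ee_rot': array([-0.6999559 ,  0.7012158 , -0.09597166,  0.09564295]), 'contact_force': array([-0.37554159,  0.21623647, -0.41401444]), 'moment': array([ 0.01501105, -0.00094799, -0.00989085]), 'width': 0.08553567753915896}
side {'mtx': [[364.447, 0.0, 260.373], [0.0, 364.447, 188.697], [0.0, 0.0, 1.0]], 'world_from_camera': [[-0.993, 0.099, -0.07, 0.504], [-0.12, -0.733, 0.67, 0.772], [0.015, 0.673, 0.739, 0.984], [0.0, 0.0, 0.0, 1.0]]}
battery_case [(0.68, [293.0, 174.0], [0.484, -0.159, 0.052])]
charging_bay [(0.77, [246.0, 176.0], [0.658, -0.176, 0.0])]
sample_canister [(0.62, [236.0, 262.0], [0.624, 0.241, 0.08])]
vacuum_flask [(0.6
[... 186 characters left out ...]
753, 0.024, 0.032])]
top {'mtx': [[385.709, 0.0, 260.112], [0.0, 385.709, 186.54], [0.0, 0.0, 1.0]], 'world_from_camera': [[-0.023, 0.999, -0.046, 0.524], [-1.0, -0.023, -0.007, -0.028], [-0.008, 0.046, 0.999, 1.361], [0.0, 0.0, 0.0, 1.0]]}
battery_case [(0.86, [314.0, 212.0], [0.497, -0.178, 0.192])]
charging_bay [(0.84, [307.0, 165.0], [0.66, -0.187, -0.003]), (0.54, [222.0, 171.0], [0.634, 0.098, 0.157])]
sample_canister [(0.66, [196.0, 172.0], [0.635, 0.183, 0.138])]
vacuum_flask [(0.67, [324.0, 228.0], [0.436, -0.24, 0.0])]
heater_core [(0.58, [322.0, 229.0], [0.433, -0.228, 0.004]), (0.47, [206.0, 217.0], [0.49, 0.161, 0.091])]
sample_jar [(0.62, [254.0, 136.0], [0.758, -0.003, 0.07])]
```

View pics/side0.png

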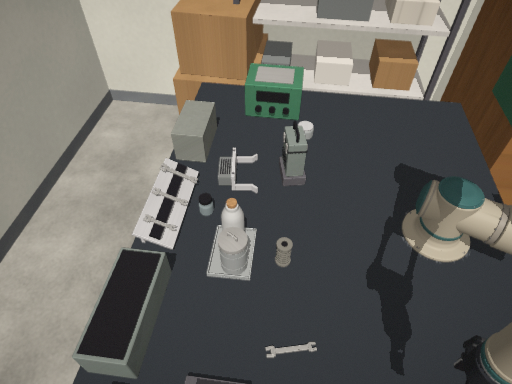

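View pics/top0.png

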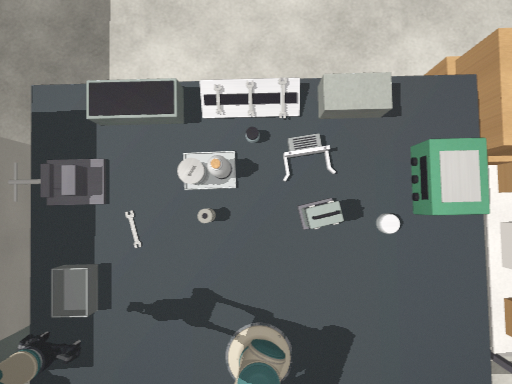

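```bash
cat > m.py <<'E'
from h import *
def rect(Q):
    (c,s,a)=cv2.minAreaRect((Q[:,:2]*1000).astype(np.float32)); return np.round(c,1),np.round(s,1),round(a,2),len(Q)
def sel(P,lo,hi,z0,z1):
    m=(P[...,0]>lo[0])&(P[...,0]<hi[0])&(P[...,1]>lo[1])&(P[...,1]<hi[1])&(P[...,2]>z0)&(P[...,2]<z1); return P[m]
E
python3 - <<'E'
from m import *
for c in ['top','side']:
    d=np.load(c+'0.npy');cm=camera_model(c);P=cloud(d,cm)
    print(c)
    for z in [(0.175,0.2),(0.203,0.23),(0.03,0.045)]:
        Q=sel(P,(0.38,-0.32),(0.585,-0.1),*z)
        if len(Q)>5: print('case',z,rect(Q))
    Q=sel(P,(0.59,-0.32),(0.72,-0.06),0.06,0.08);print('stop top',rect(Q))
    Q=sel(P,(0.59,-0.32),(0.72,-0.06),0.015,0.03);print('guides',rect(Q))
    Q=sel(P,(0.57,-0.32),(0.85,-0.06),0.035,0.052);print('box',rect(Q))
    Q=sel(P,(0.3,-0.46),(0.6,-0.3),0.02,0.07);print('tin',rect(Q))
    Q=sel(P,(0.45,-0.3),(0.6,-0.1),-0.02,0.01);print('table z',np.median(Q[:,2]))
p,_=get_image('top');save('tc',cv2.resize(p[120:250,250:400],(750,650),interpolation=cv2.INTER_CUBIC)[:600])
p,_=get_image('side');save('sc',cv2.resize(p[110:210,200:330],(780,600),interpolation=cv2.INTER_CUBIC))
E
```

```text
top
case (0.175, 0.2) (array([ 489. , -214.3]), array([ 71.3, 104.8]), 13.16, 651)
case (0.203, 0.23) (array([ 488.9, -214.4]), array([ 9.9, 81. ]), 11.91, 95)
case (0.03, 0.045) (array([ 507.6, -190.9]), array([ 70.5, 140.4]), 48.88, 156)
stop top (array([ 702.7, -180. ]), array([ 12.1, 151.2]), 7.48, 170)
guides (array([ 671.8, -184.2]), array([108.1, 178.9]), 7.88, 144)
box (array([ 776.1, -209.7]), array([160.8, 224.1]), 4.41, 523)
tin (array([ 450.5, -440.6]), array([37.8, 68.6]), 88.87, 229)
table z -0.0005609835600741686
side
case (0.175, 0.2) (array([ 489.2, -209.6]), array([ 72.8, 108.7]), 11.1, 395)
case (0.203, 0.23) (array([ 489.8, -210.1]), array([10.2, 82.1]), 12.55, 63)
case (0.03, 0.045) (array([ 489.6, -206.9]), array([ 83.9, 120.1]), 12.28, 183)
stop top (array([ 703.5, -174. ]), array([ 12.2, 151.5]), 7.41, 107)
guides (array([ 671.9, -179.5]), array([109. , 181.7]), 7.26, 188)
box (array([ 780.2, -205.3]), array([160.6, 228.3]), 5.5, 376)
tin (array([ 448.4, -438.5]), array([65.5, 42.7]), 0.08, 114)
table z 0.000716712674574238
```

View pics/tc.png

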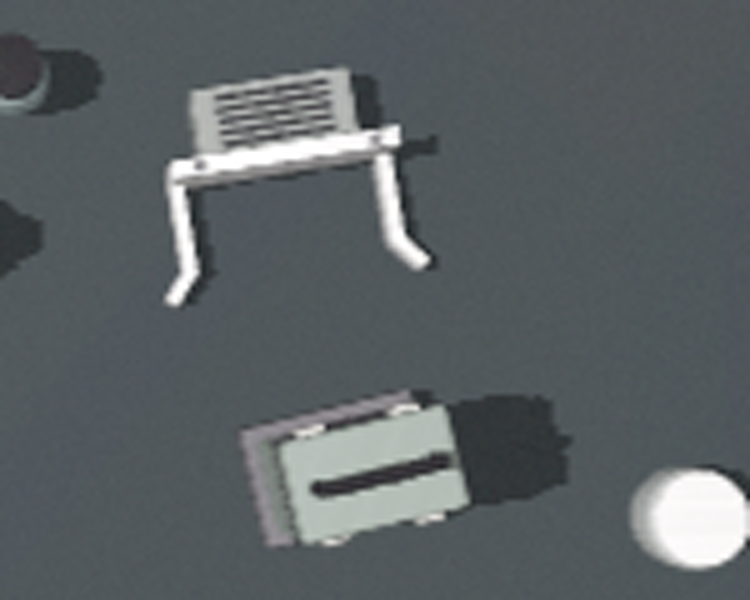

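View pics/sc.png

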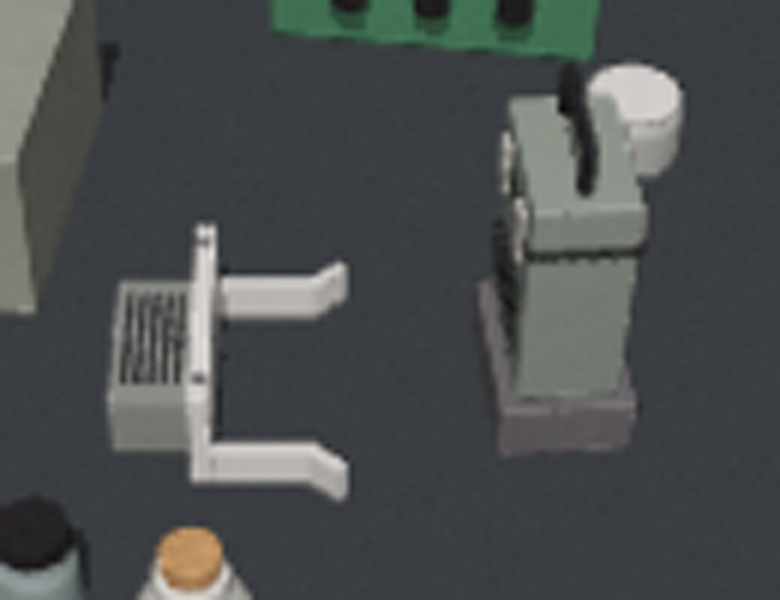

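Run:
```python
from h import *
from scipy.spatial.transform import Rotation as R
s=manip.get_state();q=s['ee_rot'];M=R.from_quat([q[1],q[2],q[3],q[0]]).as_matrix();print(np.round(M,3))
cm=camera_model('wrist');print({k:np.round(v,3).tolist() if not isinstance(v,str) else v for k,v in cm.items()})
p,d=get_image('wrist');save('w0',p)
p,d=get_image('side');save('s0',cv2.resize(p[250:,400:],(672,804))[:600]);
```

```text
[[ 0.963  0.     0.269]
 [-0.269  0.     0.963]
 [-0.    -1.     0.   ]]
{'mtx': [[297.319, 0.0, 258.439], [0.0, 297.319, 196.258], [0.0, 0.0, 1.0]], 'world_from_camera': [[0.269, -0.912, -0.309, 0.074], [0.963, 0.254, 0.087, 0.577], [-0.001, -0.321, 0.947, 0.373], [0.0, 0.0, 0.0, 1.0]]}
```

View pics/w0.png

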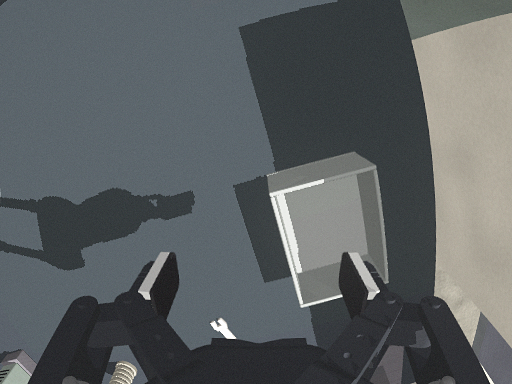

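```bash
cat >> h.py <<'E'
def wcloud(d,cm):
    K=np.array(cm['mtx']);T=np.array(cm['world_from_camera'])
    v,u=np.mgrid[:d.shape[0],:d.shape[1]]
    a=(u-K[0,2])/K[0,0];b=(v-K[1,2])/K[1,1];th=np.hypot(a,b)+1e-9
    t=np.tan(th)/th
    P=np.stack([a*t*d,-b*t*d,-d],-1)
    return P@T[:3,:3].T+T[:3,3]
def tool():
    from scipy.spatial.transform import Rotation as R
    s=manip.get_state();q=s['ee_rot'];return R.from_quat([q[1],q[2],q[3],q[0]]).as_matrix(),np.array(s['position']),s
E
python3 - <<'E'
from h import *
M,t,s=tool()
cm=camera_model('wrist');p,d=get_image('wrist')
P=(wcloud(d,cm)-t)@M   # tool coords x,y(along fingers),z jaw
m=(d>0)&(np.abs(P[...,1])<0.13)&(np.abs(P).max(-1)<0.14)
Q=P[m]
for y in np.arange(0.02,-0.13,-0.01):
    k=Q[(Q[:,1]<=y)&(Q[:,1]>y-0.01)]
    if len(k)>3:print(round(y,3),len(k),'z',np.round([k[:,2].min(),k[:,2].max()],3),'x',np.round([k[:,0].min(),k[:,0].max()],3))
E
```

```text
0.01 190 z [-0.049  0.05 ] x [-0.012  0.01 ]
0.0 883 z [-0.056  0.057] x [-0.013  0.011]
-0.01 1086 z [-0.056  0.057] x [-0.013  0.011]
-0.02 1194 z [-0.056  0.057] x [-0.012  0.011]
-0.03 1005 z [-0.065  0.066] x [-0.015  0.002]
-0.04 3948 z [-0.074  0.075] x [-0.015  0.012]
-0.05 4922 z [-0.074  0.074] x [-0.019  0.014]
-0.06 7947 z [-0.072  0.073] x [-0.019  0.012]
-0.07 6228 z [-0.071  0.072] x [-0.022  0.006]
-0.08 1727 z [-0.071  0.071] x [-0.022 -0.01 ]
```

Run:
```python
from h import *
M,t,s=tool()
cm=camera_model('wrist');p,d=get_image('wrist')
P=(wcloud(d,cm)-t)@M
m=(d>0)&(np.abs(P[...,1])<0.13)&(np.abs(P).max(-1)<0.14)
Q=P[m]
for y in np.arange(0.012,-0.12,-0.003):
    k=Q[(Q[:,1]<=y)&(Q[:,1]>y-0.003)]
    if len(k)>1:
        a=k[k[:,2]<0];b=k[k[:,2]>0]
        print(round(y-.0015,4),len(k),'z',np.round([k[:,2].min(),k[:,2].max()],4),'x',np.round([k[:,0].min(),k[:,0].max()],4))
```

```text
0.0045 44 z [-0.0427  0.0436] x [-0.0094  0.0085]
0.0015 152 z [-0.049   0.0496] x [-0.0117  0.0099]
-0.0015 243 z [-0.0534  0.0553] x [-0.0122  0.0102]
-0.0045 243 z [-0.0556  0.0558] x [-0.0122  0.0113]
-0.0075 283 z [-0.0559  0.0566] x [-0.0124  0.0106]
-0.0105 309 z [-0.0565  0.0568] x [-0.0122  0.0105]
-0.0135 308 z [-0.0563  0.0568] x [-0.0126  0.0109]
-0.0165 350 z [-0.0557  0.0563] x [-0.0122  0.0106]
-0.0195 340 z [-0.0563  0.0569] x [-0.0124  0.0109]
-0.0225 383 z [-0.0564  0.057 ] x [-0.0124  0.012 ]
-0.0255 376 z [-0.0563  0.0564] x [-0.0125  0.0104]
-0.0285 317 z [-0.0557  0.0566] x [-0.0127  0.0074]
-0.0315 426 z [-0.049   0.0501] x [-0.0123  0.0023]
-0.0345 227 z [-0.0545  0.0552] x [-0.0132  0.0003]
-0.0375 210 z [-0.0653  0.0668] x [-0.0143 -0.006 ]
-0.0405 544 z [-0.0711  0.0723] x [-0.0151 -0.0063]
-0.0435 717 z [-0.0739  0.0744] x [-0.0151  0.011 ]
-0.0465 1419 z [-0.0741  0.0754] x [-0.0149  0.0111]
-0.0495 1989 z [-0.0736  0.0747] x [-0.0153  0.0123]
-0.0525 1281 z [-0.0736  0.0737] x [-0.0183  0.0123]
-0.0555 1305 z [-0.0731  0.0738] x [-0.0188  0.0146]
-0.0585 1735 z [-0.0732  0.0741] x [-0.0189  0.0146]
-0.0615 2356 z [-0.073  0.073] x [-0.0189  0.0122]
-0.0645 2338 z [-0.0722  0.0728] x [-0.019   0.0121]
-0.0675 2458 z [-0.0718  0.0727] x [-0.0192  0.0113]
-0.0705 2293 z [-0.0709  0.072 ] x [-0.0193  0.0076]
-0.0735 2076 z [-0.071   0.0715] x [-0.0212  0.0034]
-0.0765 1647 z [-0.0712  0.0722] x [-0.0212 -0.0019]
-0.0795 1478 z [-0.0704  0.071 ] x [-0.022  -0.0048]
-0.0825 771 z [-0.0702  0.0709] x [-0.0218 -0.0094]
-0.0855 421 z [-0.0696  0.0706] x [-0.0144 -0.0103]
-0.0885 79 z [-0.0699  0.071 ] x [-0.0144 -0.0103]
```

jog_arm --targets '[[0.085,[0.0144,-0.0485,0],0.1],[0.085,[0.0144,-0.0485,0],0.1],[0.085,[0.0144,-0.0485,0],0.1],[0.085,[0.0144,-0.0485,0],0.1],[0.085,[0.0144,-0.0485,0],0],[0.085,[0.0144,-0.0485,0],0],[0.085,[0.0144,-0.0485,0],0],[0.085,[0.0144,-0.0485,0],0],[0.085,[0.0144,-0.0485,0],0],[0.085,[0.0144,-0.0485,0],0]]'

```text
clock: 2.25
position: [0.2987, 0.0674, 0.2487]
ee_rot: [0.706, -0.706, -0.046, 0.045]
contact_force: [0.7, -0.1, 0.8]
width: 0.0851
```

jog_arm --targets '[[0.085,[0.0144,-0.0485,0],0],[0.085,[0.0144,-0.0485,0],0],[0.085,[0.0144,-0.0485,-0.03],0],[0.085,[0.0144,-0.0485,-0.03],0],[0.085,[0,0,-0.05],0],[0.085,[0,0,-0.05],0],[0.085,[0,0,-0.035],0],[0.085,[0,0,0],0]]'

```text
clock: 3.25
position: [0.3542, -0.1241, 0.0517]
ee_rot: [0.707, -0.704, -0.043, 0.047]
contact_force: [-0.6, 0.2, 1.7]
width: 0.0852
```

```bash
cat >> m.py <<'E'
B={'top':None,'side':None}
YAW=0.13
def bayframe(c):
    # stop top centre per camera -> bay origin (from first pictures)
    s={'top':(0.7027,-0.1800),'side':(0.7035,-0.1740),'avg':(0.7031,-0.177)}[c]
    ex=np.array([np.cos(YAW),np.sin(YAW)]);ey=np.array([-ex[1],ex[0]])
    return np.array(s)-0.048*ex,np.array([ex,ey])
def case(c,verbose=True,name=None):
    p,d=get_image(c)
    if name: save(name,p)
    cm=camera_model(c);P=cloud(d,cm)
    ms=silhouettes('battery_case',c)
    m=cv2.dilate(ms[0]['mask'].astype(np.uint8),np.ones((5,5)))>0 if ms else np.ones(d.shape,bool)
    O,A=bayframe(c)
    Q=P[m&(d>0)]
    out={}
    for k,z in (('body',(0.184,0.198)),('handle',(0.205,0.23)),('plinth',(0.032,0.043))):
        q=Q[(Q[:,2]>z[0])&(Q[:,2]<z[1])]
        if len(q)<20: continue
        (cc,s,a)=cv2.minAreaRect((q[:,:2]*1000).astype(np.float32))
        if s[0]>s[1]: a-=90
        b=A@(np.array(cc)/1000-O)*1000
        print(c,k,'bay x,y mm',np.round(b,1),'rel yaw',round(np.radians(a)-YAW,3),'size',np.round(s,0),len(q),'z',round(np.median(q[:,2]),3))
def grip():
    M,t,s=tool();O,A=bayframe('avg')
    print('tcp bay',np.round(A@(t[:2]-O)*1000,1),'z',round(t[2],4),'yaw rel',round(np.arctan2(M[1,0],M[0,0])-YAW,3),'F bay',np.round(A@s['contact_force'][:2],1),'t',round(s['clock'],2))
def wrist(name):
    M,t,s=tool();cm=camera_model('wrist');p,d=get_image('wrist');save(name,p)
    P=wcloud(d,cm);P=P.copy();O,A=bayframe('avg')
    return p,d,P,(P-t)@M
E
python3 - <<'E'
from m import *
grip();case('top');case('side',name='s1')
p,d,P,T=wrist('w1')
E
```

```text
tcp bay [-291.1   97.6] z 0.0517 yaw rel -0.002 F bay [-0.5  0.3] t 3.25
top body bay x,y mm [-168.2   -6.4] rel yaw 0.083 size [ 64. 104.] 611 z 0.189
top handle bay x,y mm [-168.5   -5.7] rel yaw 0.082 size [10. 81.] 94 z 0.221
top plinth bay x,y mm [-168.    -5.9] rel yaw 0.09 size [ 84. 119.] 147 z 0.039
side body bay x,y mm [-168.4   -7.4] rel yaw 0.081 size [ 64. 104.] 328 z 0.19
side handle bay x,y mm [-168.7   -4.7] rel yaw 0.077 size [10. 80.] 57 z 0.222
side plinth bay x,y mm [-175.1  -78. ] rel yaw -0.109 size [101. 282.] 159 z 0.039
```

View pics/w1.png

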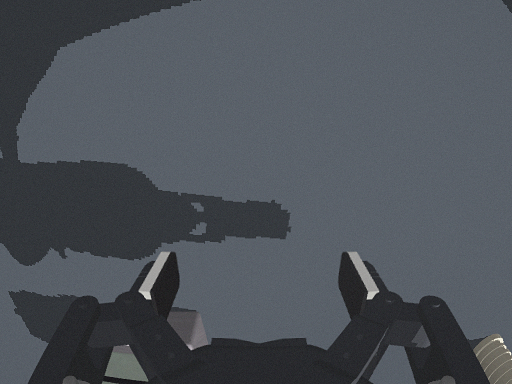

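View pics/s1.png

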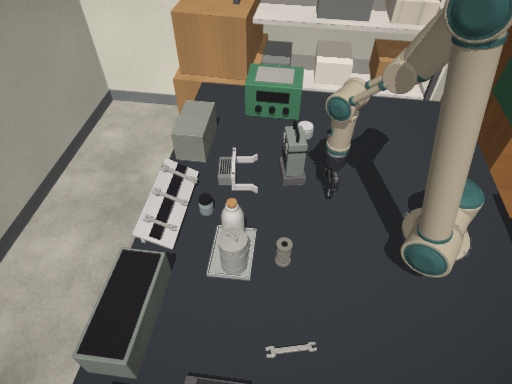

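Run:
```python
from m import *
M,t,s=tool();cm=camera_model('wrist');p,d=get_image('wrist');P=wcloud(d,cm);O,A=bayframe('avg')
Q=P.reshape(-1,3);xy=(Q[:,:2]-O)@A.T*1000
m=(Q[:,2]>.03)&(Q[:,2]<.045)&(xy[:,0]>-235)&(xy[:,0]<-100)&(xy[:,1]<70)&(d.reshape(-1)>0)
q=xy[m];print(len(q),q.min(0),q.max(0),np.median(Q[m][:,2]))
i=q[:,1].argmax();print('left-most',q[i]);i=q[:,0].argmin();print('nearest',q[i])
m=(np.abs(Q[:,2])<.01);print('floor z',np.median(Q[m][:,2]))
```

```text
338 [-216.48122247  -17.1530937 ] [-196.6101794    50.35242643] 0.03893895541101522
left-most [-205.39260964   50.35242643]
nearest [-216.48122247   46.0494953 ]
floor z -0.0007761867520715421
```

jog_arm --targets '[[0.085,[0,-0.002,-0.039],0],[0.085,[0.027,0.0035,0],0],[0.085,[0.027,0.0035,0],0],[0.085,[0.006,0.001,0],0],[0.085,[0.006,0.001,0],0]]'

```text
clock: 4.18
position: [0.4203, -0.1177, 0.0147]
ee_rot: [0.706, -0.705, -0.044, 0.047]
contact_force: [-7.3, -2.9, 4.3]
width: 0.0846
```

Run:
```python
from m import *
grip();case('top');case('side')
```

```text
tcp bay [-224.8   95.4] z 0.0147 yaw rel -0.001 F bay [-7.6 -2. ] t 4.17
top body bay x,y mm [-168.1   -6.2] rel yaw 0.076 size [ 64. 103.] 619 z 0.189
top handle bay x,y mm [-168.   -6.] rel yaw 0.085 size [10. 81.] 92 z 0.221
top plinth bay x,y mm [-167.9   -6. ] rel yaw 0.074 size [ 83. 120.] 142 z 0.039
side body bay x,y mm [-170.2   24. ] rel yaw 0.068 size [ 64. 168.] 336 z 0.19
side handle bay x,y mm [-173.8   29.8] rel yaw 0.163 size [ 15. 160.] 74 z 0.221
side plinth bay x,y mm [-176.3  -82.5] rel yaw -0.094 size [103. 280.] 157 z 0.039
```

jog_arm --targets '[[0.085,[0.006,0.001,0],0],[0.085,[0.006,0.001,0],0],[0.085,[0.005,0.001,0],0]]'

```text
clock: 4.75
position: [0.4334, -0.1128, 0.0137]
ee_rot: [0.708, -0.704, -0.041, 0.048]
contact_force: [-10.4, 1.7, 6.4]
width: 0.0849
```

Run:
```python
from m import *
grip();case('top');case('side',name='s2')
```

```text
tcp bay [-211.1   98.6] z 0.0137 yaw rel -0.003 F bay [-10.1   3.1] t 4.75
top body bay x,y mm [-161.9   -7.7] rel yaw -0.053 size [ 64. 104.] 608 z 0.189
top handle bay x,y mm [-161.9   -7.2] rel yaw -0.056 size [10. 80.] 95 z 0.221
top plinth bay x,y mm [-162.1   -7.5] rel yaw -0.054 size [ 84. 120.] 126 z 0.039
side body bay x,y mm [-156.1   24.1] rel yaw -0.109 size [ 62. 174.] 307 z 0.19
side handle bay x,y mm [-163.6   32.6] rel yaw 0.058 size [ 17. 160.] 66 z 0.222
side plinth bay x,y mm [-160.3  -10.1] rel yaw -0.044 size [ 80. 125.] 141 z 0.039
```

View pics/s2.png

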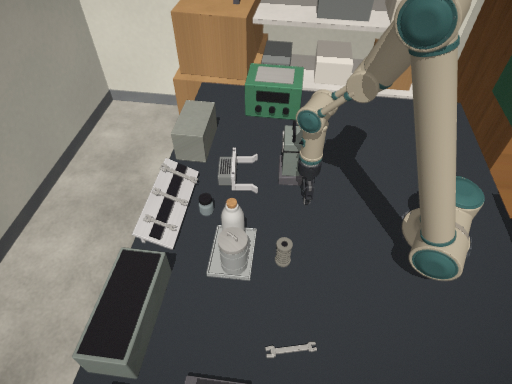

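```bash
cat > plan.py <<'E'
from m import *
import sys
def Rm(a): return np.array([[np.cos(a),-np.sin(a)],[np.sin(a),np.cos(a)]])
def plan(cx,cy,th,side,dth,n,yc=101,push0=-54,D=39,back=42,turn=True):
    M,t,s=tool();O,A=bayframe('avg')
    g=A@(t[:2]-O)*1000; ga=np.arctan2(M[1,0],M[0,0])-YAW
    C=np.array([cx,cy]);pts=[]
    pts.append((g+Rm(ga)@np.array([-back,0]),ga,'back'))
    ta=lambda a:a if turn else 0
    pts.append((C+Rm(th)@np.array([push0-back,side*yc]),ta(th),'stage'))
    pts.append((C+Rm(th)@np.array([push0-5,side*yc]),ta(th),'near'))
    pts.append((C+Rm(th)@np.array([push0+1,side*yc]),ta(th),'touch'))
    for i in range(n):
        a=th-side*dth*(i+1)/n
        c0=C+Rm(th)@np.array([0,-side*D]); Ci=c0+Rm(a)@np.array([0,side*D])
        pts.append((Ci+Rm(a)@np.array([push0+1,side*yc]),ta(a),'push'))
    print('pred case',np.round(Ci,1),round(a,3))
    p0,a0=g,ga
    for p,a,nm in pts:
        w=A.T@(p-p0)/1000;k=int(max(1,np.ceil(np.hypot(*w)/.055),np.ceil(abs(a-a0)/.17)))
        print(nm,k,'x',np.round(w/k,4).tolist(),round((a-a0)/k,3),' bay',np.round(p),round(a,3))
        p0,a0=p,a
E
python3 -c "
from plan import *
plan(-162,-7.5,-.054,-1,.22,5,yc=100)"
```

```text
pred case [-153.5   -7. ] 0.166
back 1 x [-0.0417, -0.0053] 0.0  bay [-252.   99.] -0.003
stage 4 x [0.0037, -0.0501] -0.013  bay [-263. -102.] -0.054
near 1 x [0.0369, 0.0028] 0.0  bay [-226. -104.] -0.054
touch 1 x [0.006, 0.0005] 0.0  bay [-220. -104.] -0.054
push 1 x [0.0063, -0.0017] 0.044  bay [-214. -107.] -0.01
push 1 x [0.0064, -0.0014] 0.044  bay [-208. -109.] 0.034
push 1 x [0.0064, -0.0012] 0.044  bay [-202. -111.] 0.078
push 1 x [0.0065, -0.0009] 0.044  bay [-196. -113.] 0.122
push 1 x [0.0065, -0.0006] 0.044  bay [-189. -114.] 0.166
```

jog_arm --targets '[[0.085,[-0.042,-0.005,0],0],[0.085,[0.004,-0.05,0],-0.013],[0.085,[0.004,-0.05,0],-0.013],[0.085,[0.004,-0.05,0],-0.013],[0.085,[0.004,-0.05,0],-0.013],[0.085,[0.034,0.003,0],0],[0.085,[0.006,0,0],0]]'

```text
clock: 5.82
position: [0.4532, -0.3187, 0.0142]
ee_rot: [-0.706, 0.707, 0.027, -0.028]
contact_force: [-8.5, -5.5, 0.5]
width: 0.085
```

jog_arm --targets '[[0.085,[0.006,-0.001,0],0.044],[0.085,[0.006,-0.001,0],0.044],[0.085,[0.0065,-0.001,0],0.044],[0.085,[0.0065,-0.001,0],0.044],[0.085,[0.0065,-0.001,0],0.044]]'

```text
clock: 6.45
position: [0.4813, -0.3204, 0.0138]
ee_rot: [0.7, -0.698, -0.104, 0.108]
contact_force: [-5.9, -2.0, 1.0]
width: 0.085
```

Run:
```python
from m import *
grip();case('top',name='t3');case('side')
```

```text
tcp bay [-190.5 -113.5] z 0.0138 yaw rel 0.171 F bay [-6.1 -1.3] t 6.45
top body bay x,y mm [-152.9   -5.3] rel yaw 0.123 size [ 64. 104.] 612 z 0.189
top handle bay x,y mm [-152.9   -4.8] rel yaw 0.123 size [10. 79.] 93 z 0.221
top plinth bay x,y mm [-152.8   -4.7] rel yaw 0.119 size [ 83. 119.] 140 z 0.038
side body bay x,y mm [-149.8  -26.6] rel yaw 0.139 size [ 65. 148.] 338 z 0.19
side handle bay x,y mm [-152.6   -7.1] rel yaw 0.133 size [10. 82.] 60 z 0.221
side plinth bay x,y mm [-152.7   -5.3] rel yaw 0.131 size [ 84. 121.] 160 z 0.039
```

View pics/t3.png

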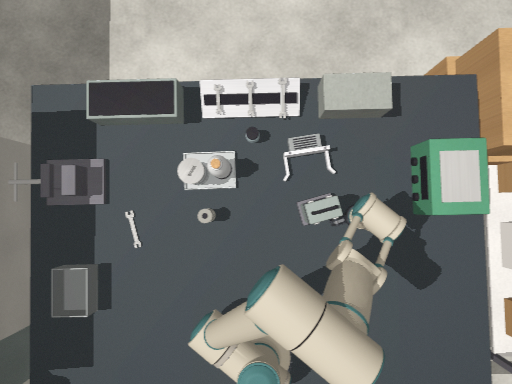

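```bash
python3 -c "
from plan import *
plan(-152.9,-5,.125,1,.35,7,yc=100)"
```

```text
pred case [-139.3   -5.7] -0.225
back 1 x [-0.0402, -0.0123] 0.0  bay [-231. -121.] 0.167
stage 4 x [-0.014, 0.0494] -0.011  bay [-261.   82.] 0.125
near 1 x [0.0358, 0.0093] 0.0  bay [-224.   87.] 0.125
touch 1 x [0.0058, 0.0015] 0.0  bay [-218.   88.] 0.125
push 1 x [0.0062, 0.0042] -0.05  bay [-211.   91.] 0.075
push 1 x [0.0064, 0.0039] -0.05  bay [-204.   94.] 0.025
push 1 x [0.0065, 0.0035] -0.05  bay [-198.   97.] -0.025
push 1 x [0.0067, 0.0032] -0.05  bay [-190.   99.] -0.075
push 1 x [0.0069, 0.0029] -0.05  bay [-183.  101.] -0.125
push 1 x [0.007, 0.0025] -0.05  bay [-176.  102.] -0.175
push 1 x [0.0071, 0.0022] -0.05  bay [-169.  104.] -0.225
```

jog_arm --targets '[[0.085,[-0.046,-0.014,0],0],[0.085,[-0.0126,0.0494,0],-0.011],[0.085,[-0.0126,0.0494,0],-0.011],[0.085,[-0.0126,0.0494,0],-0.011],[0.085,[-0.0126,0.0505,0],-0.011],[0.085,[0.036,0.009,0],0],[0.085,[0.006,0.0015,0],0]]'

```text
clock: 7.52
position: [0.4307, -0.1258, 0.0147]
ee_rot: [-0.701, 0.701, 0.09, -0.089]
contact_force: [-8.3, -2.6, 6.5]
width: 0.085
```

jog_arm --targets '[[0.085,[0.006,0.004,0],-0.05],[0.085,[0.0064,0.004,0],-0.05],[0.085,[0.0065,0.0035,0],-0.05],[0.085,[0.0067,0.003,0],-0.05],[0.085,[0.007,0.003,0],-0.05],[0.085,[0.007,0.0025,0],-0.05],[0.085,[0.007,0.002,0],-0.05]]'

```text
clock: 8.4
position: [0.4726, -0.104, 0.014]
ee_rot: [0.707, -0.705, 0.039, -0.033]
contact_force: [-8.4, -0.2, 7.1]
width: 0.0849
```

Run:
```python
from m import *
grip();case('top',name='t4');case('side')
```

```text
tcp bay [-171.1  102.3] z 0.014 yaw rel -0.231 F bay [-8.3  0.9] t 8.4
top body bay x,y mm [-140.5   -5.3] rel yaw -0.177 size [104.  64.] 582 z 0.189
top handle bay x,y mm [-140.6   -4.8] rel yaw -0.153 size [80.  9.] 93 z 0.222
top plinth bay x,y mm [-139.3   -3.2] rel yaw -0.226 size [118.  82.] 89 z 0.038
side body bay x,y mm [-122.4   24.1] rel yaw -0.092 size [ 43. 176.] 181 z 0.19
side handle bay x,y mm [-133.6   60.6] rel yaw -0.004 size [ 11. 119.] 44 z 0.219
side plinth bay x,y mm [-128.    13.4] rel yaw -0.197 size [76. 67.] 84 z 0.039
```

```bash
python3 -c "
from plan import *
plan(-140.5,-5,-.175,-1,.44,8,yc=100,back=44)"
```

```text
pred case [-123.5   -4.2] 0.265
back 1 x [-0.0438, 0.0044] 0.0  bay [-213.  112.] -0.23
stage 4 x [-0.0039, -0.0506] 0.014  bay [-254.  -86.] -0.175
near 1 x [0.039, -0.0018] 0.0  bay [-216.  -93.] -0.175
touch 1 x [0.006, -0.0003] 0.0  bay [-210.  -94.] -0.175
push 1 x [0.0076, -0.003] 0.055  bay [-203.  -98.] -0.12
push 1 x [0.0077, -0.0026] 0.055  bay [-196. -102.] -0.065
push 1 x [0.0079, -0.0022] 0.055  bay [-188. -105.] -0.01
push 1 x [0.008, -0.0018] 0.055  bay [-180. -108.] 0.045
push 1 x [0.0081, -0.0013] 0.055  bay [-173. -110.] 0.1
push 1 x [0.0081, -0.0009] 0.055  bay [-165. -112.] 0.155
push 1 x [0.0082, -0.0004] 0.055  bay [-157. -114.] 0.21
push 1 x [0.0082, 0.0] 0.055  bay [-148. -115.] 0.265
```

jog_arm --targets '[[0.085,[-0.047,0.004,0],0],[0.085,[-0.003,-0.0506,0],0.014],[0.085,[-0.003,-0.0506,0],0.014],[0.085,[-0.003,-0.0506,0],0.014],[0.085,[-0.003,-0.0506,0],0.014],[0.085,[0.039,-0.002,0],0],[0.085,[0.006,0,0],0]]'

```text
clock: 9.48
position: [0.4634, -0.3072, 0.0143]
ee_rot: [-0.706, 0.707, -0.015, 0.015]
contact_force: [-4.4, -2.3, 1.3]
width: 0.0847
```

jog_arm --targets '[[0.085,[0.0076,-0.003,0],0.055],[0.085,[0.0077,-0.0026,0],0.055],[0.085,[0.008,-0.002,0],0.055],[0.085,[0.008,-0.002,0],0.055],[0.085,[0.008,-0.001,0],0.055],[0.085,[0.008,-0.001,0],0.055],[0.085,[0.008,0,0],0.055],[0.085,[0.008,0,0],0.055]]'

```text
clock: 10.48
position: [0.5228, -0.3155, 0.0139]
ee_rot: [0.694, -0.692, -0.14, 0.143]
contact_force: [-5.0, -2.4, 1.4]
width: 0.0852
```

Run:
```python
from m import *
grip();case('top',name='t5');case('side')
```

```text
tcp bay [-148.8 -114. ] z 0.0139 yaw rel 0.273 F bay [-5.3 -1.7] t 10.47
top body bay x,y mm [-122.3   -3.1] rel yaw 0.23 size [ 64. 104.] 607 z 0.189
top handle bay x,y mm [-122.4   -2.5] rel yaw 0.225 size [10. 79.] 96 z 0.221
top plinth bay x,y mm [-121.9   -3.1] rel yaw 0.227 size [ 83. 120.] 140 z 0.038
side body bay x,y mm [-117.   -23.5] rel yaw 0.22 size [ 64. 144.] 349 z 0.19
side handle bay x,y mm [-122.    -2.4] rel yaw 0.241 size [10. 83.] 65 z 0.222
side plinth bay x,y mm [-122.    -4.2] rel yaw 0.245 size [ 85. 122.] 165 z 0.04
```

View pics/t5.png

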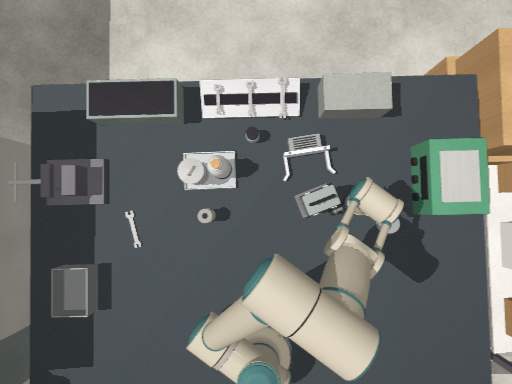

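```bash
python3 -c "
from plan import *
plan(-122.3,-3,.23,1,.46,8,yc=100,back=46)"
```

```text
pred case [-104.5   -3. ] -0.23
back 1 x [-0.0424, -0.0179] 0.0  bay [-192. -127.] 0.269
stage 4 x [-0.019, 0.0475] -0.01  bay [-242.   72.] 0.23
near 1 x [0.0384, 0.0144] 0.0  bay [-203.   81.] 0.23
touch 1 x [0.0056, 0.0021] 0.0  bay [-197.   82.] 0.23
push 1 x [0.0066, 0.0055] -0.057  bay [-189.   87.] 0.173
push 1 x [0.0069, 0.0051] -0.058  bay [-182.   91.] 0.115
push 1 x [0.0072, 0.0047] -0.058  bay [-174.   95.] 0.057
push 1 x [0.0074, 0.0043] -0.057  bay [-166.   98.] 0.0
push 1 x [0.0076, 0.0038] -0.058  bay [-158.  101.] -0.058
push 1 x [0.0079, 0.0034] -0.057  bay [-150.  103.] -0.115
push 1 x [0.008, 0.0029] -0.057  bay [-142.  105.] -0.173
push 1 x [0.0082, 0.0025] -0.057  bay [-133.  106.] -0.23
```

jog_arm --targets '[[0.085,[-0.045,-0.019,0],0],[0.085,[-0.0185,0.0478,0],-0.01],[0.085,[-0.0185,0.0478,0],-0.01],[0.085,[-0.0185,0.0478,0],-0.01],[0.085,[-0.0185,0.0478,0],-0.01],[0.085,[0.038,0.0144,0],0],[0.085,[0.006,0.002,0],0]]'

```text
clock: 11.55
position: [0.4516, -0.1269, 0.0147]
ee_rot: [0.696, -0.696, -0.127, 0.126]
contact_force: [-7.6, -3.3, 4.9]
width: 0.0849
```

jog_arm --targets '[[0.085,[0.0066,0.0055,0],-0.057],[0.085,[0.007,0.005,0],-0.057],[0.085,[0.007,0.005,0],-0.057],[0.085,[0.0075,0.004,0],-0.057],[0.085,[0.0075,0.004,0],-0.057],[0.085,[0.008,0.0035,0],-0.057],[0.085,[0.008,0.003,0],-0.057],[0.085,[0.008,0.0025,0],-0.057]]'

```text
clock: 12.55
position: [0.5065, -0.095, 0.0141]
ee_rot: [0.707, -0.705, 0.039, -0.033]
contact_force: [-8.9, -0.1, 6.1]
width: 0.0851
```

Run:
```python
from m import *
grip();case('top',name='t6');case('side')
```

```text
tcp bay [-136.3  106.8] z 0.0141 yaw rel -0.232 F bay [-8.9  1. ] t 12.55
top body bay x,y mm [-106.3   -1.6] rel yaw -0.174 size [104.  64.] 547 z 0.189
top handle bay x,y mm [-106.    -1.1] rel yaw -0.198 size [80. 10.] 94 z 0.221
top plinth bay x,y mm [-106.    -0.3] rel yaw -0.212 size [118.  83.] 74 z 0.038
side body bay x,y mm [-87.   31.3] rel yaw -0.044 size [ 40. 179.] 152 z 0.19
side handle bay x,y mm [-99.9  66.4] rel yaw 0.021 size [  8. 111.] 35 z 0.217
side plinth bay x,y mm [-75.8  36.1] rel yaw 0.701 size [43. 86.] 84 z 0.039
```

View pics/t6.png

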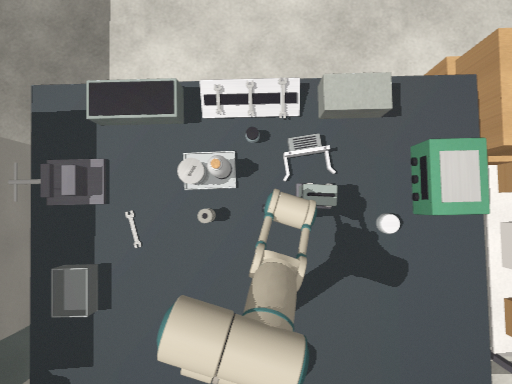

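```bash
python3 -c "
from plan import *
plan(-106,-1,-.185,-1,.40,7,yc=100,back=46)"
```

```text
pred case [-90.5  -0.8] 0.215
back 1 x [-0.0458, 0.0046] 0.0  bay [-180.  117.] -0.23
stage 4 x [-0.0042, -0.0505] 0.011  bay [-223.  -81.] -0.185
near 1 x [0.0409, -0.0023] 0.0  bay [-182.  -88.] -0.185
touch 1 x [0.006, -0.0003] 0.0  bay [-176.  -90.] -0.185
push 1 x [0.0079, -0.0032] 0.057  bay [-169.  -94.] -0.128
push 1 x [0.008, -0.0028] 0.057  bay [-162.  -98.] -0.071
push 1 x [0.0082, -0.0023] 0.057  bay [-154. -101.] -0.014
push 1 x [0.0083, -0.0018] 0.057  bay [-146. -104.] 0.044
push 1 x [0.0084, -0.0014] 0.057  bay [-138. -106.] 0.101
push 1 x [0.0085, -0.0009] 0.057  bay [-129. -108.] 0.158
push 1 x [0.0085, -0.0004] 0.057  bay [-121. -110.] 0.215
```

jog_arm --targets '[[0.085,[-0.047,0.004,0],0],[0.085,[-0.004,-0.0506,0],0.011],[0.085,[-0.004,-0.0506,0],0.011],[0.085,[-0.004,-0.0506,0],0.011],[0.085,[-0.004,-0.0506,0],0.011],[0.085,[0.041,-0.002,0],0],[0.085,[0.006,0,0],0]]'

```text
clock: 13.62
position: [0.4957, -0.298, 0.0144]
ee_rot: [-0.706, 0.707, -0.019, 0.02]
contact_force: [-4.0, -1.7, 0.3]
width: 0.0851
```

jog_arm --targets '[[0.085,[0.008,-0.003,0],0.057],[0.085,[0.008,-0.003,0],0.057],[0.085,[0.008,-0.002,0],0.057],[0.085,[0.0083,-0.002,0],0.057],[0.085,[0.0084,-0.0015,0],0.057],[0.085,[0.0085,-0.001,0],0.057],[0.085,[0.0085,0,0],0.057]]'

```text
clock: 14.5
position: [0.5487, -0.3075, 0.0139]
ee_rot: [0.697, -0.695, -0.121, 0.125]
contact_force: [-5.7, -2.1, 1.2]
width: 0.0848
```

Run:
```python
from m import *
grip();case('top',name='t7');case('side')
```

```text
tcp bay [-122.  -109.3] z 0.0139 yaw rel 0.22 F bay [-5.9 -1.3] t 14.5
top body bay x,y mm [-89.6  -0.5] rel yaw 0.169 size [ 64. 104.] 615 z 0.189
top handle bay x,y mm [-89.4  -0. ] rel yaw 0.17 size [ 9. 80.] 90 z 0.221
top plinth bay x,y mm [-91.    3.8] rel yaw 0.17 size [ 84. 112.] 121 z 0.039
side body bay x,y mm [-85.9 -21.4] rel yaw 0.19 size [ 64. 148.] 345 z 0.19
side handle bay x,y mm [-89.6  -1.9] rel yaw 0.19 size [11. 80.] 63 z 0.222
side plinth bay x,y mm [-96.4   0.3] rel yaw 0.109 size [105. 121.] 158 z 0.039
```

```bash
python3 -c "
from plan import *
plan(-89.5,-.5,.175,1,.36,6,yc=100,back=46)"
```

```text
pred case [-75.5  -0.6] -0.185
back 1 x [-0.0433, -0.0156] 0.0  bay [-165. -120.] 0.216
stage 4 x [-0.0164, 0.0483] -0.01  bay [-205.   81.] 0.175
near 1 x [0.0391, 0.0123] 0.0  bay [-165.   88.] 0.175
touch 1 x [0.0057, 0.0018] 0.0  bay [-159.   89.] 0.175
push 1 x [0.0072, 0.0053] -0.06  bay [-151.   93.] 0.115
push 1 x [0.0075, 0.0049] -0.06  bay [-143.   97.] 0.055
push 1 x [0.0077, 0.0044] -0.06  bay [-135.  100.] -0.005
push 1 x [0.008, 0.004] -0.06  bay [-127.  103.] -0.065
push 1 x [0.0082, 0.0035] -0.06  bay [-118.  106.] -0.125
push 1 x [0.0084, 0.003] -0.06  bay [-109.  107.] -0.185
```

jog_arm --targets '[[0.085,[-0.0455,-0.016,0],0],[0.085,[-0.016,0.0485,0],-0.01],[0.085,[-0.016,0.0485,0],-0.01],[0.085,[-0.016,0.0485,0],-0.01],[0.085,[-0.016,0.0485,0],-0.01],[0.085,[0.039,0.0123,0],0],[0.085,[0.006,0.002,0],0]]'

```text
clock: 15.58
position: [0.4882, -0.1149, 0.0146]
ee_rot: [0.699, -0.699, -0.108, 0.108]
contact_force: [-7.9, -4.3, 6.2]
width: 0.0852
```

jog_arm --targets '[[0.085,[0.0072,0.005,0],-0.06],[0.085,[0.0075,0.005,0],-0.06],[0.085,[0.0077,0.0045,0],-0.06],[0.085,[0.008,0.004,0],-0.06],[0.085,[0.008,0.0035,0],-0.06],[0.085,[0.0084,0.003,0],-0.06]]'

```text
clock: 16.32
position: [0.5305, -0.091, 0.0141]
ee_rot: [0.707, -0.706, 0.024, -0.018]
contact_force: [-8.5, -0.2, 6.3]
width: 0.0853
```

Run:
```python
from m import *
grip();case('top',name='t8');case('side')
```

```text
tcp bay [-112.   107.7] z 0.0141 yaw rel -0.189 F bay [-8.4  0.9] t 16.32
top body bay x,y mm [-76.9  -0.3] rel yaw -0.154 size [104.  61.] 525 z 0.189
top handle bay x,y mm [-77.2   0.1] rel yaw -0.154 size [81.  9.] 108 z 0.221
top plinth bay x,y mm [-85.3   8.6] rel yaw -0.769 size [143.  36.] 64 z 0.039
side body bay x,y mm [ 37.6 296.7] rel yaw 0.046 size [29. 30.] 81 z 0.196
```

```bash
python3 -c "
from plan import *
plan(-77,-.3,-.15,-1,.35,6,yc=100,back=46)"
```

```text
pred case [-63.4   0. ] 0.2
back 1 x [-0.0459, 0.0026] 0.0  bay [-156.  116.] -0.187
stage 4 x [-0.0022, -0.0509] 0.009  bay [-191.  -84.] -0.15
near 1 x [0.041, -0.0008] 0.0  bay [-150.  -90.] -0.15
touch 1 x [0.006, -0.0001] 0.0  bay [-144.  -91.] -0.15
push 1 x [0.0081, -0.003] 0.058  bay [-137.  -95.] -0.092
push 1 x [0.0083, -0.0025] 0.058  bay [-129.  -99.] -0.033
push 1 x [0.0084, -0.002] 0.058  bay [-121. -102.] 0.025
push 1 x [0.0085, -0.0016] 0.058  bay [-112. -105.] 0.083
push 1 x [0.0086, -0.0011] 0.058  bay [-104. -107.] 0.142
push 1 x [0.0087, -0.0006] 0.058  bay [ -96. -108.] 0.2
```

jog_arm --targets '[[0.085,[-0.047,0.003,0],0],[0.085,[-0.002,-0.051,0],0.009],[0.085,[-0.002,-0.051,0],0.009],[0.085,[-0.002,-0.051,0],0.009],[0.085,[-0.002,-0.051,0],0.009],[0.085,[0.041,-0.001,0],0],[0.085,[0.006,0,0],0]]'

```text
clock: 17.4
position: [0.5276, -0.2953, 0.0143]
ee_rot: [-0.707, 0.707, -0.007, 0.008]
contact_force: [-3.3, -1.7, 0.8]
width: 0.0848
```

jog_arm --targets '[[0.085,[0.008,-0.003,0],0.058],[0.085,[0.0083,-0.0025,0],0.058],[0.085,[0.0085,-0.002,0],0.058],[0.085,[0.0085,-0.0015,0],0.058],[0.085,[0.0086,-0.001,0],0.058],[0.085,[0.0086,-0.0005,0],0.058]]'

```text
clock: 18.15
position: [0.5732, -0.3027, 0.0139]
ee_rot: [0.698, -0.696, -0.115, 0.12]
contact_force: [-6.4, -1.6, 2.0]
width: 0.085
```

Run:
```python
from m import *
grip();case('top',name='t9');case('side',name='s9')
```

```text
tcp bay [ -97.2 -107.8] z 0.0139 yaw rel 0.204 F bay [-6.5 -0.8] t 18.15
top body bay x,y mm [-63.5   1.5] rel yaw 0.166 size [ 64. 103.] 607 z 0.189
top handle bay x,y mm [-63.4   2.4] rel yaw 0.154 size [10. 80.] 92 z 0.221
top plinth bay x,y mm [-63.5   2.9] rel yaw 0.163 size [ 84. 116.] 129 z 0.039
side body bay x,y mm [-59.6 -18.1] rel yaw 0.154 size [ 63. 143.] 350 z 0.19
side handle bay x,y mm [-63.1   1. ] rel yaw 0.176 size [ 9. 83.] 56 z 0.222
side plinth bay x,y mm [-69.6   0.4] rel yaw 0.104 size [105. 121.] 143 z 0.04
```

View pics/s9.png

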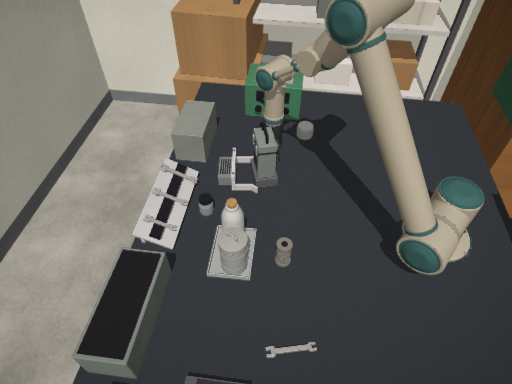

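```bash
python3 -c "
from plan import *
plan(-63.4,1.7,.162,1,.33,6,yc=100,back=46)"
```

```text
pred case [-50.6   1.7] -0.168
back 1 x [-0.0435, -0.0149] 0.0  bay [-141. -117.] 0.2
stage 4 x [-0.0158, 0.0488] -0.009  bay [-178.   84.] 0.162
near 1 x [0.0393, 0.0118] 0.0  bay [-138.   91.] 0.162
touch 1 x [0.0057, 0.0017] 0.0  bay [-132.   92.] 0.162
push 1 x [0.0066, 0.0048] -0.055  bay [-125.   96.] 0.107
push 1 x [0.0069, 0.0044] -0.055  bay [-117.   99.] 0.052
push 1 x [0.0071, 0.0041] -0.055  bay [-110.  102.] -0.003
push 1 x [0.0073, 0.0037] -0.055  bay [-102.  105.] -0.058
push 1 x [0.0075, 0.0033] -0.055  bay [-94. 107.] -0.113
push 1 x [0.0077, 0.0028] -0.055  bay [-86. 109.] -0.168
```

jog_arm --targets '[[0.085,[-0.0455,-0.016,0],0],[0.085,[-0.0155,0.049,0],-0.009],[0.085,[-0.0155,0.049,0],-0.009],[0.085,[-0.0155,0.049,0],-0.009],[0.085,[-0.0155,0.049,0],-0.009],[0.085,[0.039,0.012,0],0],[0.085,[0.006,0.002,0],0]]'

```text
clock: 19.23
position: [0.5148, -0.1082, 0.0146]
ee_rot: [0.7, -0.699, -0.104, 0.104]
contact_force: [-7.5, -3.6, 4.7]
width: 0.0852
```

jog_arm --targets '[[0.085,[0.0066,0.005,0],-0.055],[0.085,[0.007,0.0045,0],-0.055],[0.085,[0.007,0.004,0],-0.055],[0.085,[0.0073,0.0035,0],-0.055],[0.085,[0.0075,0.003,0],-0.055],[0.085,[0.0077,0.003,0],-0.055]]'

```text
clock: 19.98
position: [0.5531, -0.0865, 0.0141]
ee_rot: [0.708, -0.706, 0.017, -0.011]
contact_force: [-7.9, -0.2, 6.2]
width: 0.085
```

Run:
```python
from m import *
grip();case('top',name='t10');case('side',name='s10')
```

```text
tcp bay [-89.  109.2] z 0.0141 yaw rel -0.171 F bay [-7.8  0.9] t 19.98
top body bay x,y mm [-52.    1.9] rel yaw -0.156 size [104.  61.] 526 z 0.189
top handle bay x,y mm [-52.4   1.8] rel yaw -0.138 size [81.  9.] 90 z 0.221
top plinth bay x,y mm [-59.7   9.7] rel yaw -0.743 size [139.  35.] 60 z 0.039
side body bay x,y mm [-34.2  38.2] rel yaw 0.012 size [ 41. 174.] 160 z 0.19
side handle bay x,y mm [-49.8  72.5] rel yaw 0.075 size [  8. 110.] 34 z 0.217
side plinth bay x,y mm [-27.5  46.2] rel yaw 0.879 size [39. 80.] 77 z 0.039
```

View pics/t10.png

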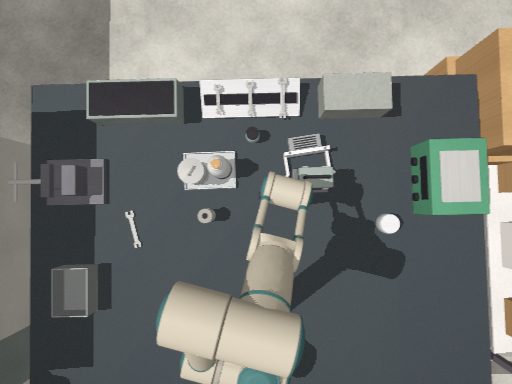

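```bash
python3 -c "
from plan import *
plan(-52.1,1.8,-.147,-1,.32,6,yc=100,back=46)"
```

```text
pred case [-39.7   2. ] 0.173
back 1 x [-0.046, 0.0018] 0.0  bay [-133.  117.] -0.169
stage 4 x [-0.0016, -0.0505] 0.005  bay [-166.  -82.] -0.147
near 1 x [0.041, -0.0007] 0.0  bay [-125.  -88.] -0.147
touch 1 x [0.006, -0.0001] 0.0  bay [-119.  -89.] -0.147
push 1 x [0.0074, -0.0028] 0.053  bay [-112.  -93.] -0.094
push 1 x [0.0076, -0.0024] 0.053  bay [-105.  -96.] -0.04
push 1 x [0.0077, -0.0019] 0.053  bay [-98. -99.] 0.013
push 1 x [0.0078, -0.0015] 0.053  bay [ -90. -102.] 0.066
push 1 x [0.0079, -0.0011] 0.053  bay [ -82. -104.] 0.12
push 1 x [0.0079, -0.0007] 0.053  bay [ -75. -106.] 0.173
```

jog_arm --targets '[[0.085,[-0.047,0.002,0],0],[0.085,[-0.0015,-0.0505,0],0.005],[0.085,[-0.0015,-0.0505,0],0.005],[0.085,[-0.0015,-0.0505,0],0.005],[0.085,[-0.0015,-0.0505,0],0.005],[0.085,[0.041,-0.001,0],0],[0.085,[0.006,0,0],0]]'

```text
clock: 21.05
position: [0.5527, -0.2897, 0.0143]
ee_rot: [-0.707, 0.707, -0.006, 0.007]
contact_force: [-2.7, -2.4, -0.1]
width: 0.0852
```

jog_arm --targets '[[0.085,[0.0075,-0.003,0],0.053],[0.085,[0.0076,-0.0025,0],0.053],[0.085,[0.0077,-0.002,0],0.053],[0.085,[0.0078,-0.0015,0],0.053],[0.085,[0.008,-0.001,0],0.053],[0.085,[0.008,-0.0005,0],0.053]]'

```text
clock: 21.8
position: [0.5941, -0.2973, 0.0138]
ee_rot: [0.7, -0.698, -0.105, 0.11]
contact_force: [-7.1, -1.4, 2.4]
width: 0.0851
```

Run:
```python
from m import *
grip();case('top',name='t11');case('side',name='s11')
```

```text
tcp bay [ -75.7 -105.2] z 0.0138 yaw rel 0.175 F bay [-7.3 -0.5] t 21.8
top body bay x,y mm [-39.6   2.4] rel yaw 0.15 size [ 64. 104.] 605 z 0.189
top handle bay x,y mm [-39.9   3.4] rel yaw 0.147 size [10. 78.] 91 z 0.222
top plinth bay x,y mm [-39.8   2.5] rel yaw 0.144 size [ 84. 119.] 134 z 0.039
side body bay x,y mm [-39.4   2.1] rel yaw 0.149 size [ 63. 104.] 337 z 0.19
side handle bay x,y mm [-39.6   2.3] rel yaw 0.157 size [11. 78.] 63 z 0.221
side plinth bay x,y mm [-45.4   3.3] rel yaw 0.08 size [104. 122.] 155 z 0.039
```

View pics/s11.png

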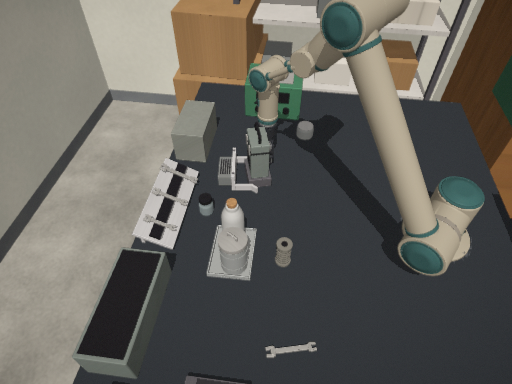

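```bash
python3 -c "
from plan import *
plan(-39.6,2.4,.15,1,.28,5,yc=100,back=46)"
```

```text
pred case [-28.7   2.5] -0.13
back 1 x [-0.0439, -0.0137] 0.0  bay [-120. -113.] 0.172
stage 4 x [-0.0148, 0.0484] -0.006  bay [-153.   86.] 0.15
near 1 x [0.0394, 0.0113] 0.0  bay [-113.   92.] 0.15
touch 1 x [0.0058, 0.0017] 0.0  bay [-107.   93.] 0.15
push 1 x [0.0068, 0.0048] -0.056  bay [-100.   97.] 0.094
push 1 x [0.0071, 0.0044] -0.056  bay [-92. 101.] 0.038
push 1 x [0.0073, 0.004] -0.056  bay [-84. 104.] -0.018
push 1 x [0.0075, 0.0036] -0.056  bay [-76. 106.] -0.074
push 1 x [0.0077, 0.0032] -0.056  bay [-68. 109.] -0.13
```

jog_arm --targets '[[0.085,[-0.0455,-0.0145,0],0],[0.085,[-0.0145,0.0486,0],-0.006],[0.085,[-0.0145,0.0486,0],-0.006],[0.085,[-0.0145,0.0486,0],-0.006],[0.085,[-0.0145,0.0486,0],-0.006],[0.085,[0.039,0.0115,0],0],[0.085,[0.006,0.002,0],0]]'

```text
clock: 22.88
position: [0.5396, -0.1033, 0.0145]
ee_rot: [0.701, -0.7, -0.098, 0.098]
contact_force: [-6.8, -3.1, 6.1]
width: 0.0853
```

jog_arm --targets '[[0.085,[0.007,0.0045,0],-0.056],[0.085,[0.007,0.0045,0],-0.056],[0.085,[0.0073,0.004,0],-0.056],[0.085,[0.0075,0.0035,0],-0.056],[0.085,[0.0077,0.003,0],-0.056]]'

```text
clock: 23.5
position: [0.5713, -0.0853, 0.0141]
ee_rot: [0.708, -0.707, 0.005, 0.001]
contact_force: [-7.9, 0.0, 7.3]
width: 0.085
```

Run:
```python
from m import *
grip();case('top',name='t12');case('side',name='s12')
```

```text
tcp bay [-70.8 108. ] z 0.0141 yaw rel -0.136 F bay [-7.8  1.1] t 23.5
top body bay x,y mm [-29.8   2.2] rel yaw -0.079 size [ 63. 103.] 500 z 0.189
top handle bay x,y mm [-29.6   4. ] rel yaw -0.097 size [10. 78.] 95 z 0.221
top plinth bay x,y mm [-37.3   9.1] rel yaw -0.708 size [143.  32.] 62 z 0.039
side body bay x,y mm [-14.3  37.7] rel yaw 0.023 size [ 41. 174.] 168 z 0.19
side handle bay x,y mm [-30.4  69.8] rel yaw 0.092 size [  8. 117.] 38 z 0.22
side plinth bay x,y mm [ 0.7 29.4] rel yaw 0.618 size [ 54. 110.] 92 z 0.04
```

View pics/t12.png

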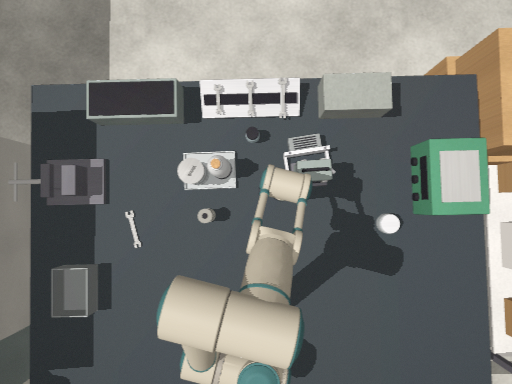

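```bash
python3 -c "
from plan import *
plan(-29.7,2.5,-.09,-1,.22,4,yc=100,back=46)"
```

```text
pred case [-21.1   2.7] 0.13
back 1 x [-0.046, 0.0002] 0.0  bay [-115.  114.] -0.135
stage 4 x [0.0008, -0.0509] 0.011  bay [-138.  -88.] -0.09
near 1 x [0.041, 0.0016] 0.0  bay [-97. -92.] -0.09
touch 1 x [0.006, 0.0002] 0.0  bay [-91. -92.] -0.09
push 1 x [0.0078, -0.0024] 0.055  bay [-84. -96.] -0.035
push 1 x [0.0079, -0.002] 0.055  bay [-76. -99.] 0.02
push 1 x [0.008, -0.0015] 0.055  bay [ -69. -101.] 0.075
push 1 x [0.0081, -0.0011] 0.055  bay [ -61. -103.] 0.13
```

jog_arm --targets '[[0.085,[-0.047,0,0],0],[0.085,[0.001,-0.051,0],0.011],[0.085,[0.001,-0.051,0],0.011],[0.085,[0.001,-0.051,0],0.011],[0.085,[0.001,-0.051,0],0.011],[0.085,[0.041,0.0015,0],0],[0.085,[0.006,0,0],0]]'

```text
clock: 24.58
position: [0.5806, -0.2898, 0.0141]
ee_rot: [-0.707, 0.707, 0.014, -0.014]
contact_force: [-4.1, -2.8, 0.9]
width: 0.0851
```

jog_arm --targets '[[0.085,[0.008,-0.0025,0],0.055],[0.085,[0.008,-0.002,0],0.055],[0.085,[0.008,-0.0015,0],0.055],[0.085,[0.008,-0.001,0],0.055]]'

```text
clock: 25.08
position: [0.6079, -0.294, 0.0137]
ee_rot: [0.702, -0.7, -0.091, 0.096]
contact_force: [-6.7, -1.5, 2.1]
width: 0.0852
```

Run:
```python
from m import *
grip();case('top',name='t13');case('side',name='s13')
```

```text
tcp bay [ -61.6 -103.7] z 0.0137 yaw rel 0.135 F bay [-6.9 -0.6] t 25.07
top body bay x,y mm [-21.1   3.3] rel yaw 0.102 size [ 64. 104.] 605 z 0.189
top handle bay x,y mm [-21.    4.4] rel yaw 0.095 size [10. 80.] 94 z 0.221
top plinth bay x,y mm [-21.3   4.8] rel yaw 0.092 size [ 83. 117.] 139 z 0.039
side body bay x,y mm [-18.6 -18.8] rel yaw 0.103 size [ 64. 147.] 347 z 0.19
side handle bay x,y mm [-21.    4.3] rel yaw 0.114 size [ 9. 76.] 58 z 0.222
side plinth bay x,y mm [-20.7   6.7] rel yaw 0.018 size [ 91. 121.] 159 z 0.04
```

```bash
python3 -c "
from plan import *
plan(-21.1,3.8,.1,1,.22,4,yc=100,back=46)"
```

```text
pred case [-12.5   3.7] -0.12
back 1 x [-0.0444, -0.0119] 0.0  bay [-106. -110.] 0.132
stage 4 x [-0.0128, 0.0496] -0.008  bay [-131.   93.] 0.1
near 1 x [0.0399, 0.0093] 0.0  bay [-90.  97.] 0.1
touch 1 x [0.0058, 0.0014] 0.0  bay [-84.  98.] 0.1
push 1 x [0.0069, 0.0044] -0.055  bay [-76. 101.] 0.045
push 1 x [0.0071, 0.004] -0.055  bay [-69. 105.] -0.01
push 1 x [0.0073, 0.0036] -0.055  bay [-61. 107.] -0.065
push 1 x [0.0075, 0.0032] -0.055  bay [-53. 109.] -0.12
```

jog_arm --targets '[[0.085,[-0.0455,-0.012,0],0],[0.085,[-0.0125,0.0495,0],-0.008],[0.085,[-0.0125,0.0495,0],-0.008],[0.085,[-0.0125,0.0495,0],-0.008],[0.085,[-0.0125,0.0495,0],-0.008],[0.085,[0.04,0.009,0],0],[0.085,[0.006,0.0015,0],0]]'

```text
clock: 26.15
position: [0.5627, -0.0968, 0.0145]
ee_rot: [0.703, -0.702, -0.081, 0.081]
contact_force: [-6.4, -0.2, 4.3]
width: 0.085
```

jog_arm --targets '[[0.085,[0.007,0.0045,0],-0.055],[0.085,[0.007,0.004,0],-0.055],[0.085,[0.0073,0.0035,0],-0.055],[0.085,[0.0075,0.003,0],-0.055]]'

```text
clock: 26.65
position: [0.5866, -0.0835, 0.0142]
ee_rot: [0.708, -0.707, 0.001, 0.005]
contact_force: [-8.6, -0.8, 7.2]
width: 0.085
```

Run:
```python
from m import *
grip();case('top',name='t14');case('side',name='s14')
```

```text
tcp bay [-55.4 107.8] z 0.0142 yaw rel -0.124 F bay [-8.6  0.3] t 26.65
top body bay x,y mm [-13.1   3.4] rel yaw -0.07 size [ 64. 104.] 494 z 0.189
top handle bay x,y mm [-13.1   4.5] rel yaw -0.076 size [10. 79.] 92 z 0.222
top plinth bay x,y mm [-8.4  3.7] rel yaw -0.002 size [102. 115.] 72 z 0.039
side body bay x,y mm [ 1.8 39.1] rel yaw 0.055 size [ 42. 178.] 169 z 0.19
side handle bay x,y mm [-14.8  72.3] rel yaw 0.104 size [  8. 111.] 41 z 0.218
side plinth bay x,y mm [11.1 44.5] rel yaw 0.817 size [45. 89.] 82 z 0.039
```

View pics/s14.png

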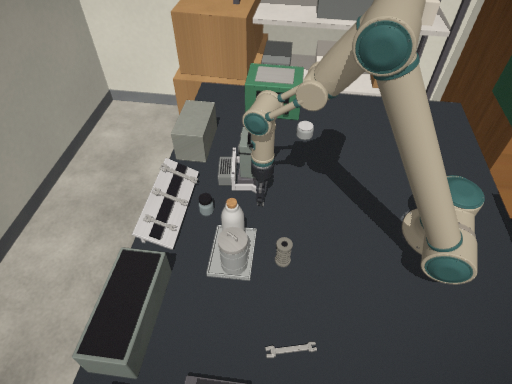

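```bash
python3 -c "
from plan import *
plan(-13.1,3.8,-.073,-1,.16,3,yc=100,back=46)"
```

```text
pred case [-6.9  3.8] 0.087
back 1 x [-0.046, -0.0003] 0.0  bay [-100.  114.] -0.123
stage 4 x [0.0015, -0.0508] 0.012  bay [-120.  -89.] -0.073
near 1 x [0.0409, 0.0023] 0.0  bay [-79. -92.] -0.073
touch 1 x [0.006, 0.0003] 0.0  bay [-73. -92.] -0.073
push 1 x [0.0076, -0.0022] 0.053  bay [-66. -95.] -0.02
push 1 x [0.0077, -0.0018] 0.053  bay [-59. -98.] 0.034
push 1 x [0.0078, -0.0014] 0.053  bay [ -51. -100.] 0.087
```

jog_arm --targets '[[0.085,[-0.047,0,0],0],[0.085,[0.0015,-0.051,0],0.012],[0.085,[0.0015,-0.051,0],0.012],[0.085,[0.0015,-0.051,0],0.012],[0.085,[0.0015,-0.051,0],0.012],[0.085,[0.041,0.002,0],0],[0.085,[0.006,0,0],0]]'

```text
clock: 27.72
position: [0.5977, -0.2871, 0.0142]
ee_rot: [-0.706, 0.707, 0.02, -0.02]
contact_force: [-4.3, -3.2, 1.0]
width: 0.085
```

jog_arm --targets '[[0.085,[0.0076,-0.002,0],0.053],[0.085,[0.0077,-0.002,0],0.053],[0.085,[0.0078,-0.0015,0],0.053]]'

```text
clock: 28.1
position: [0.616, -0.2899, 0.0138]
ee_rot: [0.704, -0.702, -0.075, 0.081]
contact_force: [-6.6, -1.8, 2.1]
width: 0.085
```

Run:
```python
from m import *
grip();case('top',name='t15');case('side',name='s15')
```

```text
tcp bay [ -53.  -100.6] z 0.0138 yaw rel 0.09 F bay [-6.8 -0.9] t 28.1
top body bay x,y mm [-6.9  4.3] rel yaw 0.036 size [ 64. 104.] 606 z 0.189
top handle bay x,y mm [-7.1  4.9] rel yaw 0.023 size [10. 79.] 92 z 0.221
top plinth bay x,y mm [-2.4  5.3] rel yaw 0.042 size [ 93. 118.] 150 z 0.039
side body bay x,y mm [-7.3  1.6] rel yaw 0.04 size [ 63. 111.] 345 z 0.19
side handle bay x,y mm [-7.   7.5] rel yaw 0.013 size [ 7. 71.] 52 z 0.222
side plinth bay x,y mm [-4.7  4.8] rel yaw -0.045 size [ 93. 122.] 158 z 0.04
```

```bash
python3 -c "
from plan import *
plan(-6.9,4.5,.036,1,.11,3,yc=100,back=46)"
```

```text
pred case [-2.6  4.4] -0.074
back 1 x [-0.0449, -0.0099] 0.0  bay [ -98. -105.] 0.087
stage 4 x [-0.0099, 0.0506] -0.013  bay [-110.  101.] 0.036
near 1 x [0.0404, 0.0068] 0.0  bay [-69. 102.] 0.036
touch 1 x [0.0059, 0.001] 0.0  bay [-63. 103.] 0.036
push 1 x [0.0048, 0.0027] -0.037  bay [-58. 105.] -0.001
push 1 x [0.0048, 0.0025] -0.037  bay [-53. 106.] -0.037
push 1 x [0.0049, 0.0023] -0.037  bay [-48. 108.] -0.074
```

jog_arm --targets '[[0.085,[-0.046,-0.01,0],0],[0.085,[-0.0095,0.0505,0],-0.013],[0.085,[-0.0095,0.0505,0],-0.013],[0.085,[-0.0095,0.0505,0],-0.013],[0.085,[-0.0095,0.0505,0],-0.013],[0.085,[0.04,0.007,0],0],[0.085,[0.006,0.001,0],0]]'

```text
clock: 29.18
position: [0.5822, -0.0891, 0.0144]
ee_rot: [0.705, -0.704, -0.058, 0.059]
contact_force: [-5.7, -0.4, 4.6]
width: 0.085
```

jog_arm --targets '[[0.085,[0.0048,0.0025,0],-0.037],[0.085,[0.0048,0.0025,0],-0.037],[0.085,[0.0048,0.0025,0],-0.037]]'

```text
clock: 29.55
position: [0.5924, -0.0839, 0.0141]
ee_rot: [0.707, -0.707, -0.015, 0.021]
contact_force: [-6.8, -1.9, 4.5]
width: 0.0852
```

Run:
```python
from m import *
grip();case('top',name='t16');case('side',name='s16')
```

```text
tcp bay [-49.7 106.7] z 0.0141 yaw rel -0.079 F bay [-7. -1.] t 29.55
top body bay x,y mm [-2.9  3.6] rel yaw -0.035 size [ 64. 104.] 495 z 0.189
top handle bay x,y mm [-2.8  4.8] rel yaw -0.035 size [10. 78.] 89 z 0.221
top plinth bay x,y mm [-7.7 10.9] rel yaw -0.666 size [144.  34.] 66 z 0.039
side body bay x,y mm [ 8.4 38.1] rel yaw 0.057 size [ 42. 177.] 188 z 0.19
side handle bay x,y mm [-6.  67.9] rel yaw 0.137 size [  9. 110.] 40 z 0.22
side plinth bay x,y mm [ 7.1 19.5] rel yaw -0.023 size [ 71. 108.] 105 z 0.04
```

```bash
python3 -c "
from plan import *
plan(-2.9,4.3,-.035,-1,.05,2,yc=100,back=46,turn=False)"
```

```text
pred case [-1.   4.3] 0.015
back 1 x [-0.0459, -0.0024] 0.0  bay [-95. 111.] -0.078
stage 4 x [0.0037, -0.0506] 0.02  bay [-106.  -92.] 0
near 1 x [0.0408, 0.0039] 0.0  bay [-65. -94.] 0
touch 1 x [0.006, 0.0006] 0.0  bay [-59. -94.] 0
push 1 x [0.0036, -0.0009] 0.0  bay [-56. -95.] 0
push 1 x [0.0036, -0.0009] 0.0  bay [-52. -97.] 0
```

jog_arm --targets '[[0.085,[-0.046,-0.002,0],0],[0.085,[0.0035,-0.0506,0],0.02],[0.085,[0.0035,-0.0506,0],0.02],[0.085,[0.0035,-0.0506,0],0.02],[0.085,[0.0035,-0.0506,0],0.02],[0.085,[0.04,0.004,0],0],[0.085,[0.006,0.001,0],0],[0.085,[0.003,0,0],0]]'

```text
clock: 30.75
position: [0.6114, -0.2831, 0.0138]
ee_rot: [0.706, -0.705, -0.046, 0.049]
contact_force: [-7.2, -5.2, 2.7]
width: 0.0852
```

jog_arm --targets '[[0.085,[0.003,0,0],0]]'

```text
clock: 30.88
position: [0.6128, -0.2831, 0.0139]
ee_rot: [0.706, -0.705, -0.045, 0.051]
contact_force: [-6.8, -4.8, 1.1]
width: 0.0849
```

jog_arm --targets '[[0.085,[0.002,0,0],0]]'

```text
clock: 31.0
position: [0.6148, -0.2831, 0.0139]
ee_rot: [0.706, -0.705, -0.045, 0.05]
contact_force: [-7.8, -3.9, 1.0]
width: 0.0853
```

Run:
```python
from m import *
grip();case('top',name='t17');case('side',name='s17')
```

```text
tcp bay [-53.3 -93.8] z 0.0139 yaw rel 0.005 F bay [-8.2 -2.9] t 31.0
top body bay x,y mm [-0.5  4.7] rel yaw -0.014 size [ 64. 103.] 603 z 0.189
top handle bay x,y mm [-0.6  5.5] rel yaw -0.006 size [10. 80.] 92 z 0.221
top plinth bay x,y mm [0.5 7.6] rel yaw 0.034 size [ 87. 117.] 144 z 0.039
side body bay x,y mm [0.4 2.3] rel yaw 0.001 size [ 62. 108.] 336 z 0.19
side handle bay x,y mm [-0.3  4.1] rel yaw 0.016 size [ 7. 80.] 57 z 0.222
side plinth bay x,y mm [ -4.3 -31.3] rel yaw -0.029 size [ 91. 217.] 173 z 0.04
```

jog_arm --targets '[[0.085,[0.002,0,0],0]]'

```text
clock: 31.32
position: [0.6165, -0.2831, 0.0139]
ee_rot: [0.706, -0.705, -0.045, 0.051]
contact_force: [-6.6, -4.3, 1.0]
width: 0.0849
```

jog_arm --targets '[[0.085,[0.0015,0,0],0]]'

```text
clock: 31.45
position: [0.6165, -0.2831, 0.0138]
ee_rot: [0.706, -0.705, -0.044, 0.052]
contact_force: [-12.5, -6.2, 4.8]
width: 0.0853
```

jog_arm --targets '[[0.085,[0,0,0],0]]'

```text
clock: 31.58
position: [0.6165, -0.2831, 0.0138]
ee_rot: [0.706, -0.705, -0.044, 0.052]
contact_force: [-11.1, -4.3, 3.7]
width: 0.0851
```

jog_arm --targets '[[0.085,[0.0015,0,0],0],[0.085,[0.001,0,0],0]]'

```text
clock: 31.82
position: [0.6166, -0.2831, 0.0138]
ee_rot: [0.706, -0.705, -0.043, 0.054]
contact_force: [-16.9, -6.6, 7.1]
width: 0.0848
```

```bash
python3 - <<'E'
from m import *
grip();case('top',name='t18');case('side',name='s18')
E
python3 -c "
from plan import *
plan(0,4.5,.0,1,.01,1,yc=100,back=46,turn=False)"
```

```text
tcp bay [-51.6 -94. ] z 0.0138 yaw rel 0.008 F bay [-17.6  -4.3] t 31.82
top body bay x,y mm [0.4 5.3] rel yaw 0.009 size [ 64. 104.] 600 z 0.189
top handle bay x,y mm [0.5 5.2] rel yaw -0.001 size [10. 81.] 93 z 0.221
top plinth bay x,y mm [8.5 8.6] rel yaw 0.08 size [103. 119.] 150 z 0.039
side body bay x,y mm [-0.7  3.2] rel yaw 0.033 size [ 63. 106.] 339 z 0.19
side handle bay x,y mm [-0.3  4.1] rel yaw 0.016 size [ 7. 81.] 58 z 0.222
side plinth bay x,y mm [ 0.3 11.1] rel yaw -0.044 size [ 88. 134.] 168 z 0.04
pred case [0.4 4.5] -0.01
back 1 x [-0.0456, -0.0063] 0.0  bay [-98. -94.] 0.008
stage 4 x [-0.007, 0.0492] -0.002  bay [-100.  104.] 0
near 1 x [0.0407, 0.0053] 0.0  bay [-59. 104.] 0
touch 1 x [0.0059, 0.0008] 0.0  bay [-53. 104.] 0
push 1 x [0.0013, 0.0007] 0.0  bay [-52. 105.] 0
```

Right side seated; press the left side now for flatness.

jog_arm --targets '[[0.085,[-0.048,-0.006,0],0],[0.085,[-0.007,0.0492,0],-0.002],[0.085,[-0.007,0.0492,0],-0.002],[0.085,[-0.007,0.0492,0],-0.002],[0.085,[-0.007,0.0492,0],-0.002],[0.085,[0.039,0.005,0],0],[0.085,[0.004,0.0005,0],0],[0.085,[0.003,0,0],0]]'

```text
clock: 33.02
position: [0.5902, -0.085, 0.0135]
ee_rot: [0.707, -0.704, -0.041, 0.047]
contact_force: [-9.7, 3.3, 4.8]
width: 0.0852
```

jog_arm --targets '[[0.085,[0.002,0,0],0]]'

```text
clock: 33.15
position: [0.5903, -0.0851, 0.0135]
ee_rot: [0.707, -0.704, -0.039, 0.048]
contact_force: [-12.3, 3.3, 7.4]
width: 0.0849
```

jog_arm --targets '[[0.085,[0.0015,0,0],0]]'

```text
clock: 33.28
position: [0.5902, -0.0851, 0.0135]
ee_rot: [0.708, -0.704, -0.038, 0.049]
contact_force: [-15.2, 3.4, 9.0]
width: 0.085
```

jog_arm --targets '[[0.085,[-0.03,-0.004,0],0],[0.085,[-0.05,-0.006,0],0],[0.085,[-0.05,-0.006,0.02],0],[0.085,[-0.05,0.02,0.03],0],[0.085,[-0.03,0.03,0.04],0],[0.085,[-0.01,0.03,0.05],0],[0.085,[0,0.05,0.03],0],[0.085,[0,0.05,0.02],0],[0.085,[0,0,0],0]]'

```text
clock: 34.4
position: [0.3788, 0.0795, 0.206]
ee_rot: [0.706, -0.705, -0.048, 0.044]
contact_force: [-0.8, -0.6, -0.9]
width: 0.0849
```

Run:
```python
from m import *
grip()
for c in ['top','side']:
    case(c,name='fin_'+c)
    d0=np.load(c+'0.npy');p,d=get_image(c);P=cloud(d,camera_model(c))
    Q=sel(P,(0.59,-0.32),(0.76,-0.06),0.062,0.08);print('stop top',rect(Q))
    for n in ['vacuum_flask','sample_canister','heater_core','sample_jar','hardware_tin','loose_spanner']:
        r=spot_point(n,c);print(n,[(round(x['score'],2),np.round(x['position']).tolist()) for x in r[:1]])
    if c=='side': save('fs',cv2.resize(p[110:210,190:320],(780,600),interpolation=cv2.INTER_CUBIC))
    else: save('ft',cv2.resize(p[110:240,250:400],(690,598),interpolation=cv2.INTER_CUBIC))
```

```text
tcp bay [-240.3  296.4] z 0.206 yaw rel 0.0 F bay [-0.9 -0.5] t 34.4
top body bay x,y mm [0.3 5.5] rel yaw 0.006 size [ 64. 104.] 602 z 0.189
top handle bay x,y mm [0.6 5.5] rel yaw 0.004 size [10. 81.] 94 z 0.222
top plinth bay x,y mm [4.3 8.6] rel yaw 0.084 size [100. 119.] 155 z 0.039
stop top (array([ 665.7, -184.8]), array([ 87.6, 150.6]), 7.72, 128)
vacuum_flask [(0.72, [220.0, 173.0])]
sample_canister [(0.63, [195.0, 172.0])]
heater_core [(0.46, [209.0, 216.0])]
sample_jar [(0.44, [254.0, 137.0])]
hardware_tin [(0.95, [386.0, 222.0])]
loose_spanner [(0.61, [134.0, 229.0])]
side body bay x,y mm [-0.8  5.8] rel yaw 0.034 size [ 63. 103.] 334 z 0.19
side handle bay x,y mm [-0.3  2.5] rel yaw 0.017 size [ 7. 84.] 57 z 0.222
side plinth bay x,y mm [3.  7.8] rel yaw 0.004 size [ 90. 129.] 165 z 0.04
stop top (array([ 697.2, -165.4]), array([ 85., 152.]), 37.91, 177)
vacuum_flask [(0.56, [233.0, 240.0])]
sample_canister [(0.86, [234.0, 260.0])]
heater_core [(0.65, [283.0, 261.0])]
sample_jar [(0.84, [207.0, 210.0])]
hardware_tin [(0.79, [307.0, 133.0])]
loose_spanner [(0.86, [290.0, 345.0])]
```

View pics/fs.png

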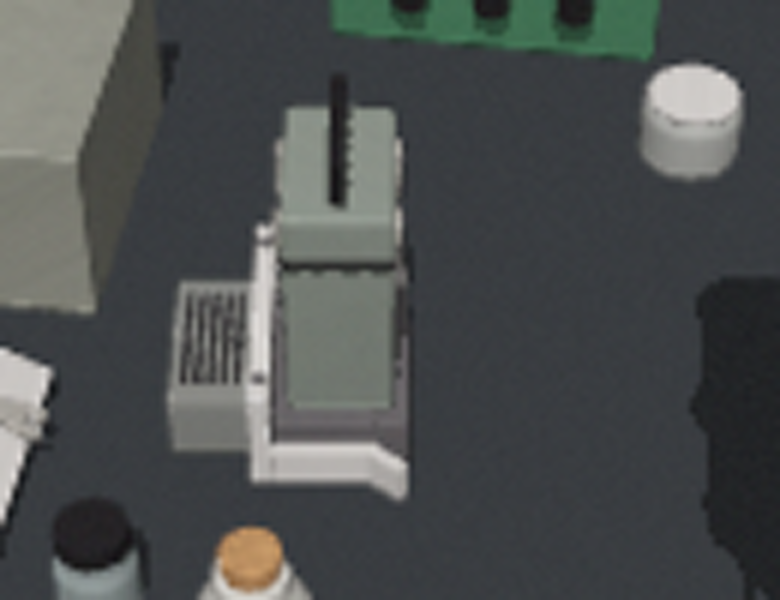

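View pics/fin_top.png

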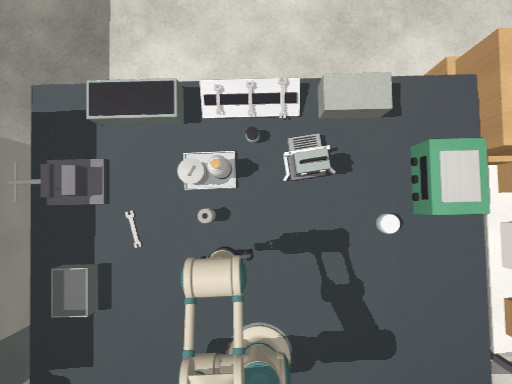

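View pics/ft.png

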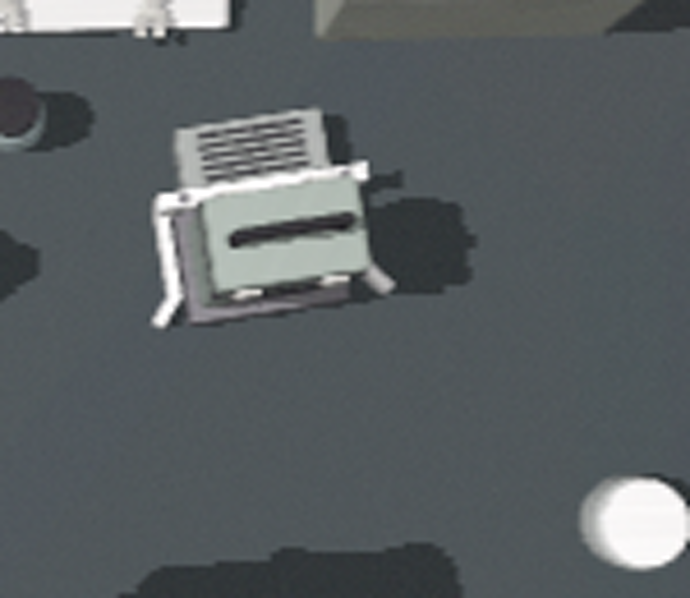

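```bash
python3 -c "
from rig import sign_off
print(sign_off())"
```

```text
the job is handed in; nothing more can be done
None
```

The battery case is in the charging bay, standing upright with its far side flat against the back stop. I handed the job in at about 34.5 s.

**How it was pushed:** I used one open finger low on the plinth, with the fingertips about 10 mm above the counter. The pushes alternated between the left and right ends of the near face. A centred push would have made the gripper's knuckles or body touch the case high up and risk tipping it. Push forces were about 5–10 N, and I pressed each end against the stop with about 15–18 N at the finish. I did not use the handle.

**Last checks:**
- **Position:** the top camera puts the case within 0.5 mm of home along the bay and turned about 0.005 rad from square. It sits about 5 mm left of the bay's middle line, inside the 9 mm guide clearance.
- **Flatness:** both end presses stopped firmly, at depths within 0.5 mm of each other.
- **Upright:** the top reads 190 mm high, as it should when standing.
- **Other objects:** the other loose items appear where they were in the pictures, and the arm is clear of everything.

**Readings that disagreed:**
- The side camera's fits were noisier, giving a turn of 0.017–0.034 rad for the case's top and handle.
- The final plinth fits were spoiled because nearby bay parts were picked up with the plinth.
- I relied on the top camera and the contact checks instead.

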